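# Pack the soap gift set

## Robot

A 7-joint arm with a two-finger parallel gripper is mounted at the origin on a cart in front of the work surface, level with it; the furniture and walls round the work are solid. World frame = base frame: x ahead of the robot, y to its left, z up, the work surface at z = 0. Lengths are in m, angles in rad, forces in N, time in s.
With the tool pointing down it reaches from about 0.425 to 0.875 m from the base axis. Payload 8.4 kg.
Tool frame: the origin (TCP) lies at the very end of the fingers, on their centre line; the grasp point (between the pads) lies 19 mm behind it; z points along the fingers, y is the line along which they close (so a half turn about z gives the same grasp; the last joint's range is limited). The gripper opens to 85 mm and grips with 20 to 120 N. Pads are 22 mm wide; open, the fingers measure 114 mm over their backs; the gripper's body (76 mm by 85 mm) begins 54 mm behind the grasp point. The pads swing forward as they close: fully open they stand 13 mm farther back than shut.
Start: joints at [-1.338, 0.333, 0.04, 1.465, -0.013, 1.343, -0.059], TCP at [0.212, 0.615, 0.231] pointing down, gripper open.
Joint ranges: [-2.58, 2.58], [-0.38, 2.09], [-1.3, 1.39], [0.25, 2.4], [-1.5, 4.64], [0.08, 2.09], [-2.65, 2.65]. Speed limits (rad/s): [2.22, 2.22, 2.79, 2.79, 3.14, 3.14, 3.14].

## Interface

Orientations are given as a unit quaternion [w, x, y, z].
In Python, from workcell import * gives the robot as it stands. The module is installed in compiled form; this text tells all that it offers.
- The arm moves only by the shell command python3 -m pendant 'ROWS' [FORCE]. ROWS is JSON, a list that holds one entry, the list of rows, each a list of 7 numbers: the finger opening in m, from 0 to 0.0854, then the shift along the world's x, y, z in m, then the turn, a rotation vector about the world's x, y, z in degrees. In form: [[[hand, dx, dy, dz, rx, ry, rz], ...]]. A call has 1 to 5 rows; each row is the pose to reach, as a shift and turn from the pose commanded when the call began; what a row does not reach only later rows make up. A row lasts 1/12 s, in which the tool goes at most 41.7 mm and 7.16 degrees, less where a joint would pass 70% of its speed; a pose out of reach is approached as far as the arm can. A call with a gripper value outside its range is refused whole. The fingers move at their own pace and stop on an object; FORCE is the grip in N (left out, the last holds). Time passes only in rows, so rows that repeat a pose let the fingers close. It gives the time, the measured TCP pose, the force, the opening and the grip force at its end, in the units of the state.
- read_state(): the state, without advancing time (a new reading comes with each control period).
- get_image(name): name is "scene" or "top" or "wrist"; returns a dict with "image" (420x560x3 uint8, red, green, blue), "fx", "fy", "cx", "cy" (pixels), "rvec" (rotation vector, rad) and "tvec" (3), from world to camera coordinates, as OpenCV has them. Camera axes: x right, y down, z forward; pixel columns grow to the right and rows downward; lengths in m; the calibration is good to about 2 mm. A picture is of the moment at which its call begins. There is no depth.
- job_done(): hands the job in; it is judged then, once.
Trained networks look in a picture, given as the dict that the camera call returned (one of the last four; its "shot" number tells which), for a name from the list of things; names that differ only in an ending like _2 or _b are one class to them, and where a whole thing is asked for, a point or a joint stands for the part that bears it (a point fixed in the world has none). Each returns a list of dicts, best first, with "score" (0 to 1); they miss things now and then, are a little off and sometimes report something else, mostly with a low value. They report only what shows in the picture. A call takes as long as a camera call. They do not tell look-alikes from the thing itself.
- boxes_of(query, picture): "position" ([column, row] in pixels, amid what is visible of it).
The state is a dict: "time_s": time; "joint_positions": joint angles; "joint_velocities": joint speeds; "joint_efforts": joint torques, N m; "tool_pos": TCP position; "eef_rot": TCP orientation; "contact_force": force on the tool from outside, world axes, zero at the start; "wrist_torque": the same for the moment, N m; "width": finger opening in m; "gripper_force": force on a finger pad.
Only numpy, scipy, OpenCV 4.12 (cv2) and the standard library are available. Lean on these libraries where they do the work, as an engineer would, in place of code of your own. Each camera call takes 0.05 s, during which the arm holds its last target. There are 200 camera calls.

## Task

Pack the gift set into the wooden tray: lay one whole soap bar flat in each of the two rectangular pockets, and stand the salve pot, lid up, in the wide round pocket and the tall dropper bottle upright in the narrow round pocket, each resting fully on the bottom of its pocket. Leave the short vial and the half-length soap offcut standing where they are: they do not belong to the set.

Things in the scene. Friction and masses are not known exactly. Their poses are not given: they have to be found in the camera images.
- bar_1: Whole bar of cured soap, cream, lying flat: 42 mm along its x, 63 mm along its y, 26 mm high, about 0.11 kg, edges rounded. Loose. Origin: centre of its underside. The two whole bars are alike. 
- bar_2: Whole bar of cured soap, cream, lying flat: 42 mm along its x, 63 mm along its y, 26 mm high, about 0.11 kg, edges rounded. Loose. Origin: centre of its underside. The two whole bars are alike. 
- salve_pot: Low round lidded pot of salve (the lid does not come off), white with a tan lid: 65 mm in diameter, 29 mm high, about 0.07 kg, upright. Loose. Origin: centre of its underside, z up.
- dropper_bottle: Tall brown glass dropper bottle with a black rubber bulb, upright, 102 mm high in all, about 0.07 kg: round body 33 mm in diameter up to 60 mm or so, then a collar 24 mm in diameter at 62 to 77 mm, then a 13 mm bulb. Loose. Origin: centre of its underside, z up. The loose one in front; the bottles at the very back are fixed decoration.
- short_vial: Look-alike that does not belong: short vial, 79 mm high, upright; round body 31 mm in diameter up to 46 mm, above it a tall plain black cap 17 mm in diameter. Loose. Origin: centre of its underside, z up.
- soap_offcut: Look-alike that does not belong: an offcut of the same cream soap, about half a bar long: 42 mm along x, 32 mm along y, 25 mm high. Loose. Origin: centre of its underside.
- bar_insert_1: Fixed cardboard insert, 104 x 104 x 20 mm, one quarter of the wooden tray. Origin: centre of its underside, 6 mm over the table; z up. Pocket centred on the origin, 12 mm deep, floor at z = 8 mm. Rectangular pocket 59 mm along x, 79 mm along y, for one bar, its y along this y. Either bar may go in either such insert.
- bar_insert_2: Fixed cardboard insert, 104 x 104 x 20 mm, one quarter of the wooden tray. Origin: centre of its underside, 6 mm over the table; z up. Pocket centred on the origin, 12 mm deep, floor at z = 8 mm. Rectangular pocket 59 mm along x, 79 mm along y, for one bar, its y along this y. Same as bar_insert_1.
- pot_insert: Fixed cardboard insert, 104 x 104 x 20 mm, one quarter of the wooden tray. Origin: centre of its underside, 6 mm over the table; z up. Pocket centred on the origin, 12 mm deep, floor at z = 8 mm. The wide round pocket, 81 mm in diameter. Tray: 228 mm square outside, wall tops 27 mm over the table; inserts 106 mm apart, 2 x 2, order varies. 
- bottle_insert: Fixed cardboard insert, 104 x 104 x 20 mm, one quarter of the wooden tray. Origin: centre of its underside, 6 mm over the table; z up. Pocket centred on the origin, 12 mm deep, floor at z = 8 mm. The narrow round pocket, 50 mm in diameter. Tray: 228 mm square outside, wall tops 27 mm over the table; inserts 106 mm apart, 2 x 2, order varies. 
There are look-alikes about, which are no part of the job. Leave any orange look-alike of the salve_pot alone.

How it is judged:
By the outcome, as a careful person would: the job done as asked, in the order asked, and still so for the second after the job is handed in, with the robot touching nothing.
It also fails if it takes over 104 s, if anything falls off the work surface, if the arm or the gripper's body presses on something with over 40 N, if the wrist force passes 120 N, or if a joint passes its speed limit or range.

## Working session

There is one attempt and no reset: what is moved stays moved. The work goes in short steps, Python scripts to look and compute and a shell command to move; the robot and the scene stay as the last step left them, time stands still between calls to the robot, and variables do not carry over. Pictures are saved under pics/ and viewed, at most 14 in all, crops included, and the job is handed in when it is done.

```bash
mkdir -p pics; cat > h.py <<'E'
from workcell import *
import numpy as np, cv2
def ray(p,px):
    K=np.array([[p["fx"],0,p["cx"]],[0,p["fy"],p["cy"]],[0,0,1.]])
    R=cv2.Rodrigues(np.array(p["rvec"],float))[0]; t=np.array(p["tvec"],float).ravel()
    d=R.T@np.linalg.solve(K,np.array([px[0],px[1],1.])); return -R.T@t,d/np.linalg.norm(d)
def at(p,px,z):
    c,d=ray(p,px); return (c+d*(z-c[2])/d[2]).round(4)
def proj(p,P):
    K=np.array([[p["fx"],0,p["cx"]],[0,p["fy"],p["cy"]],[0,0,1.]])
    return cv2.projectPoints(np.array(P,float).reshape(-1,1,3),np.array(p["rvec"],float),np.array(p["tvec"],float),K,None)[0].reshape(-1,2)
def meet(p1,a,p2,b):
    c1,d1=ray(p1,a);c2,d2=ray(p2,b)
    s=np.linalg.lstsq(np.c_[d1,-d2],c2-c1,rcond=None)[0]
    A,B=c1+s[0]*d1,c2+s[1]*d2; return ((A+B)/2).round(4),round(float(np.linalg.norm(A-B)),4)
def save(p,n): cv2.imwrite(f"pics/{n}.png",p["image"][:,:,::-1])
E
python3 - <<'E'
from h import *
s=read_state();print(s["time_s"],s["tool_pos"],s["eef_rot"])
for n in("top","scene","wrist"):
    p=get_image(n);save(p,n+"0");print(n,ray(p,(280,210))[0].round(3))
    if n!="wrist":
      for q in("bar_1","salve_pot","dropper_bottle","short_vial","soap_offcut","bar_insert_1","pot_insert","bottle_insert"):
        print(q,[(np.round(b["position"]).tolist(),round(b["score"],2),at(p,b["position"],.02)[:2].tolist()) for b in boxes_of(q,p)])
E
```

```text
0.0 [0.21156408 0.61409291 0.23040786] [-9.81771100e-05  1.65123684e-01  9.86272519e-01 -8.23478318e-04]
top [0.429 0.01  1.174]
bar_1 [([195.0, 243.0], 0.85, [0.4319, 0.2748]), ([151.0, 239.0], 0.64, [0.4435, 0.4038])]
salve_pot [([418.0, 240.0], 0.86, [0.4381, -0.368]), ([385.0, 210.0], 0.58, [0.525, -0.2764])]
dropper_bottle [([361.0, 183.0], 0.67, [0.6034, -0.2079])]
short_vial [([372.0, 234.0], 0.66, [0.4537, -0.2376])]
soap_offcut [([404.0, 187.0], 0.56, [0.5908, -0.334])]
bar_insert_1 [([281.0, 233.0], 0.93, [0.4596, 0.0267]), ([248.0, 241.0], 0.88, [0.4373, 0.1209])]
pot_insert [([244.0, 201.0], 0.58, [0.5529, 0.1347])]
bottle_insert [([278.0, 196.0], 0.89, [0.5673, 0.0356])]
scene [-0.259 -0.798  0.658]
bar_1 [([206.0, 210.0], 0.69, [0.4483, 0.2828])]
salve_pot [([376.0, 306.0], 0.9, [0.4228, -0.373]), ([362.0, 271.0], 0.74, [0.5126, -0.2697])]
dropper_bottle [([364.0, 243.0], 0.8, [0.6219, -0.1923]), ([258.0, 214.0], 0.44, [0.5421, 0.1461]), ([334.0, 278.0], 0.43, [0.4412, -0.2404])]
short_vial [([334.0, 277.0], 0.72, [0.4467, -0.2355])]
soap_offcut [([404.0, 271.0], 0.61, [0.5801, -0.3449])]
bar_insert_1 [([268.0, 238.0], 0.8, [0.4628, 0.0134]), ([239.0, 227.0], 0.78, [0.4485, 0.1228]), ([379.0, 306.0], 0.55, [0.4282, -0.3768])]
pot_insert [([259.0, 213.0], 0.94, [0.5464, 0.1454])]
bottle_insert [([290.0, 222.0], 0.63, [0.5724, 0.0354])]
wrist [0.143 0.639 0.375]
```

View pics/top0.png

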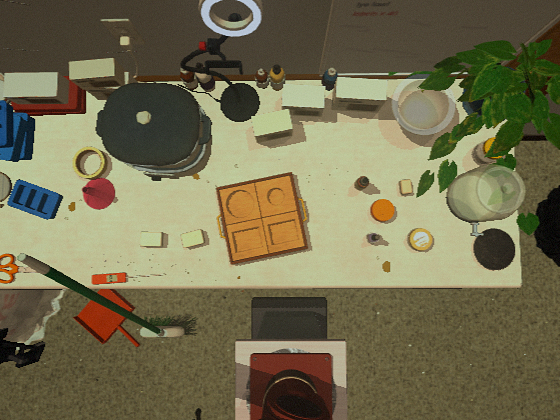

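View pics/scene0.png

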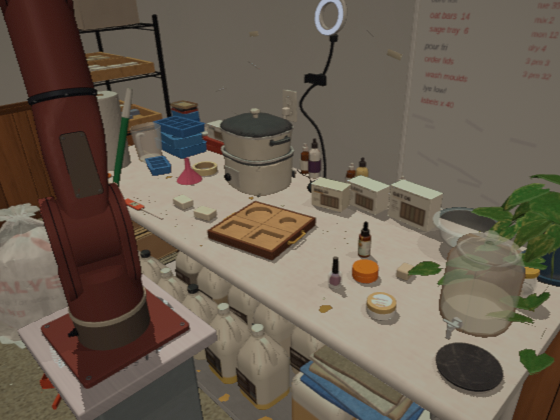

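The top view shows these candidates:
- **Bars:** whole bars at (152,239) and (193,239). The smaller piece at (405,187) is the offcut.
- **Pots:** the white and tan pot is at (420,240). The orange one at (383,210) is a decoy.
- **Bottles:** the dropper is at (362,183), the tall one in the scene view at (364,240). The vial is at (374,238), and the bottles at the back are decoration.
- **Tray:** pot pocket at (241,203), bottle pocket at (275,197), bar pockets at (247,242) and (284,234).

Next I'll move over the bars and check them close up.

```bash
python3 -m pendant '[[[0.0854,0.03,-0.035,0.02,0,0,0],[0.0854,0.06,-0.07,0.02,0,0,0],[0.0854,0.085,-0.1,0.02,0,0,0],[0.0854,0.11,-0.13,0.02,0,0,0],[0.0854,0.135,-0.16,0.02,0,0,0]]]'; python3 -m pendant '[[[0.0854,0.025,-0.03,0,0,0,0],[0.0854,0.05,-0.06,0,0,0,0],[0.0854,0.07,-0.09,0,0,0,0],[0.0854,0.07,-0.12,0,0,0,0],[0.0854,0.07,-0.12,0,0,0,0]]]'
python3 - <<'E'
from h import *
s=read_state();print(s["time_s"],s["tool_pos"],s["eef_rot"])
p=get_image("wrist");save(p,"w1");c,d=ray(p,(280,210));print(c,d,p["fx"])
for q in("bar_1",):
  for b in boxes_of(q,p): print(q,np.round(b["position"]),b["score"],at(p,b["position"],.02))
E
```

```text
time_s: 1.37
tool_pos: [0.3448, 0.4564, 0.2516]
eef_rot: [0.0, 0.165, 0.986, 0.0]
contact_force: [0.6, 0.7, -0.3]
width: 0.0858
gripper_force: 0.0
time_s: 1.78
tool_pos: [0.4166, 0.3315, 0.2518]
eef_rot: [0.0, 0.169, 0.986, -0.001]
contact_force: [-0.0, 0.1, 0.5]
width: 0.0854
gripper_force: 0.0
1.7833 [0.41657691 0.33147707 0.25177582] [ 4.81875220e-04  1.69388510e-01  9.85549025e-01 -6.47449827e-04]
[0.34835547 0.35686439 0.3951381 ] [ 0.29232247 -0.09728    -0.95135912] 338.7343840183958
bar_1 [248. 202.] 0.88 [0.4422 0.2867 0.02  ]
bar_1 [345. 167.] 0.63 [0.4405 0.4039 0.02  ]
```

View pics/w1.png

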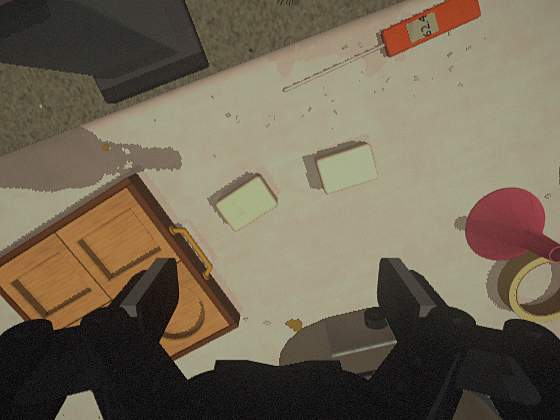

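The wrist view shows both whole bars, at (247,202) and (346,168), with clear 2:3 outlines. The tray is lower left, with bar pockets at (120,245) and (50,293). Next I'll segment the bars and take a second view nearer the tray.

```bash
cat >> h.py <<'E'
def seg(p,px,tol=22):
    im=cv2.cvtColor(p["image"],cv2.COLOR_RGB2LAB).astype(int)
    x,y=map(int,px); ref=np.median(im[y-4:y+5,x-4:x+5].reshape(-1,3),0)
    d=np.abs(im-ref); m=((d[...,0]<tol*2)&(d[...,1]<5)&(d[...,2]<9)).astype(np.uint8)
    m=cv2.morphologyEx(m,cv2.MORPH_OPEN,np.ones((3,3)))
    n,l,st,ce=cv2.connectedComponentsWithStats(m); k=l[y,x]
    c=max(cv2.findContours((l==k).astype(np.uint8),0,1)[0],key=cv2.contourArea)
    return ref,st[k],c
def rect(p,px,z,tol=22):
    ref,st,c=seg(p,px,tol); P=np.array([at(p,q,z)[:2] for q in c[:,0,:]])
    (cx,cy),(w,h),a=cv2.minAreaRect((P*1000).astype(np.float32))
    if w<h: a+=90; w,h=h,w
    return (round(cx,1),round(cy,1)),(round(w,1),round(h,1)),round(a%180,1),st[:4].tolist()
E
python3 - <<'E'
from h import *
p=get_image("wrist")
for b in boxes_of("bar_1",p): 
  x,y=map(int,b["position"]);print(rect(p,(x,y),.026), seg(p,(x,y))[0])
E
python3 -m pendant '[[[0.0854,0.02,-0.03,0,0,0,0],[0.0854,0.04,-0.06,0,0,0,0],[0.0854,0.05,-0.095,0,0,0,0],[0.0854,0.05,-0.13,0,0,0,0],[0.0854,0.05,-0.15,0,0,0,0]]]'
python3 - <<'E'
from h import *
p=get_image("wrist");save(p,"w2")
for b in boxes_of("bar_1",p): 
  x,y=map(int,b["position"]);print((x,y),rect(p,(x,y),.026))
for q in("bar_insert_1","pot_insert","bottle_insert"):
  for b in boxes_of(q,p): print(q,np.round(b["position"]),b["score"],at(p,b["position"],.026))
E
```

```text
((442.4, 285.1), (57.6, 37.6), 104.0, [213, 182, 58, 51]) [178. 118. 149.]
((442.2, 405.1), (58.1, 38.5), 88.5, [314, 150, 58, 46]) [179. 119. 145.]
((450.4, 72.1), (210.5, 104.2), 101.5, [0, 192, 170, 138]) [130. 142. 163.]
time_s: 2.4
tool_pos: [0.4644, 0.1854, 0.2512]
eef_rot: [0.0, 0.166, 0.986, -0.001]
contact_force: [0.3, 0.1, 1.3]
width: 0.0855
gripper_force: 0.0
(357, 121) ((442.8, 284.5), (57.5, 37.3), 104.1, [328, 92, 62, 57])
(466, 81) ((442.4, 404.8), (58.1, 38.4), 89.0, [442, 54, 61, 54])
bar_insert_1 [141. 211.] 0.94 [0.4587 0.0222 0.026 ]
bar_insert_1 [218. 164.] 0.64 [0.437  0.1269 0.026 ]
pot_insert [266. 241.] 0.82 [0.5396 0.1452 0.026 ]
bottle_insert [197. 285.] 0.72 [0.5668 0.0462 0.026 ]
```

View pics/w2.png

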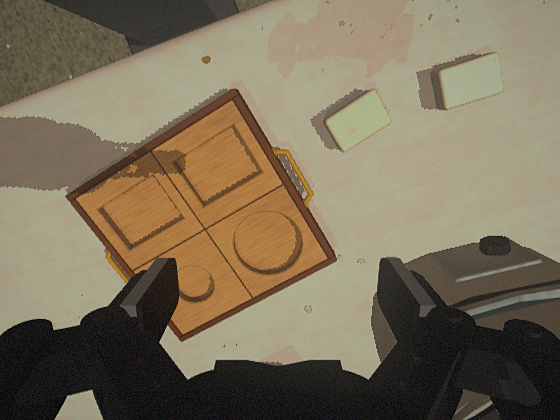

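In w2 the tray's outer corners are at about (235,90), (334,260), (182,339) and (67,196). The pockets are at (141,211), (218,164), (266,241) and (197,285), matching the networks, so I'll fit the tray.

```bash
python3 - <<'E'
from h import *
p=get_image("wrist")
C=np.array([at(p,q,.027)[:2] for q in((235,90),(334,260),(182,339),(67,196))])
print(C,C.mean(0),[np.linalg.norm(C[i]-C[i-1]).round(3) for i in range(4)])
for i in range(4):
  d=C[i]-C[i-1];print("edge",np.degrees(np.arctan2(d[1],d[0])).round(1))
for n,z in(("top",.026),):
  q=get_image(n)
  for k in("bar_insert_1","pot_insert","bottle_insert"):
    for b in boxes_of(k,q):
      for b2 in boxes_of(k,p):
        r=meet(p,b2["position"],q,b["position"])
        if r[1]<.012: print(k,r)
for a,b in(((237,124),(178,160)),((237,124),(262,170)),((166,174),(99,208)),((166,174),(183,212))):
  A,B=at(p,a,.026),at(p,b,.026);d=B-A;print(a,b,np.linalg.norm(d).round(3),np.degrees(np.arctan2(d[1],d[0])).round(1))
im=cv2.resize(p["image"][80:350,55:345],None,fx=2.7,fy=2.2);im=cv2.resize(p["image"][80:345,55:345],None,fx=2.2,fy=2.2,interpolation=cv2.INTER_CUBIC)
cv2.imwrite("pics/tray.png",im[:,:,::-1])
E
```

```text
[[ 0.37    0.1766]
 [ 0.5884  0.2194]
 [ 0.6322  0.0035]
 [ 0.4148 -0.043 ]] [0.50135  0.089125] [np.float64(0.224), np.float64(0.223), np.float64(0.22), np.float64(0.222)]
edge 101.5
edge 11.1
edge -78.5
edge -167.9
bar_insert_1 (array([0.4385, 0.1213, 0.0102]), 0.0018)
bar_insert_1 (array([0.4353, 0.1043, 0.1824]), 0.0051)
bar_insert_1 (array([ 0.4775,  0.0238, -0.3857]), 0.0083)
bar_insert_1 (array([0.4618, 0.0192, 0.0201]), 0.0002)
bottle_insert (array([0.5762, 0.0465, 0.0074]), 0.001)
(237, 124) (178, 160) 0.076 -78.7
(237, 124) (262, 170) 0.056 8.7
(166, 174) (99, 208) 0.089 -82.7
(166, 174) (183, 212) 0.047 0.2
```

View pics/tray.png

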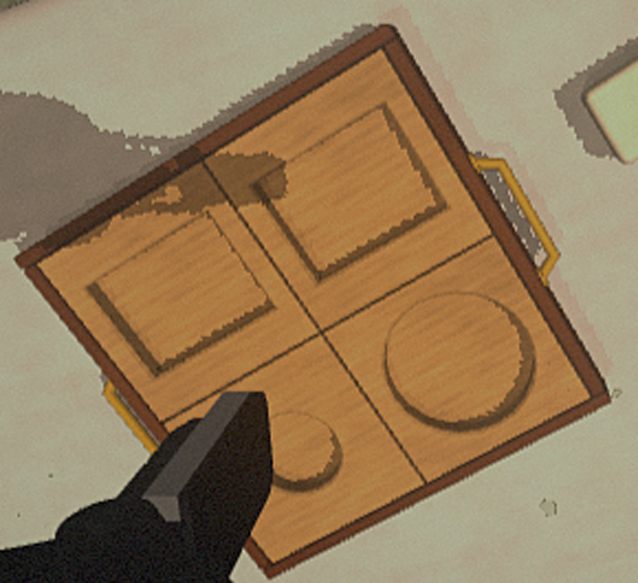

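The crop confirms the layout, with yaw about 11.5° and both bar pockets' long axes at about 101.5°. I'll grasp the bar at (0.442, 0.285) first, turning the fingers' closing axis to 14°.

```bash
python3 -m pendant '[[[0.07,-0.005,0.025,-0.02,0,0,-7],[0.07,-0.01,0.05,-0.04,0,0,-14],[0.07,-0.015,0.075,-0.06,0,0,-21],[0.07,-0.02,0.1,-0.08,0,0,-28],[0.07,-0.022,0.1,-0.1,0,0,-35]]]' >/dev/null; python3 -m pendant '[[[0.07,0,0,-0.02,0,0,-7],[0.07,0,0,-0.04,0,0,-14],[0.07,0,0,-0.05,0,0,-21],[0.07,0,0,-0.05,0,0,-22],[0.07,0,0,-0.05,0,0,-22]]]'
python3 - <<'E'
from h import *
s=read_state();w,x,y,z=s["eef_rot"];print(s["tool_pos"],"close axis",2*np.degrees(np.arctan2(y,x))-90, s["joint_positions"])
p=get_image("wrist");save(p,"w3")
for b in boxes_of("bar_1",p)[:3]:
  x,y=map(int,b["position"]);print((x,y),rect(p,(x,y),.026))
E
```

```text
time_s: 3.93
tool_pos: [0.4417, 0.2879, 0.1012]
eef_rot: [-0.0, 0.615, 0.789, -0.0]
contact_force: [-0.1, -0.1, -1.3]
width: 0.07
gripper_force: 0.0
[0.4416655  0.28792279 0.10119488] close axis 14.114884583004098 [-0.9569648   0.19889397  0.32867374  1.93077359 -0.07441758  1.0244949
 -0.34920027]
(325, 41) ((442.2, 401.1), (50.0, 38.3), 88.5, [285, 0, 86, 88])
(277, 213) ((442.9, 285.7), (57.0, 37.7), 104.1, [251, 176, 57, 80])
```

View pics/w3.png

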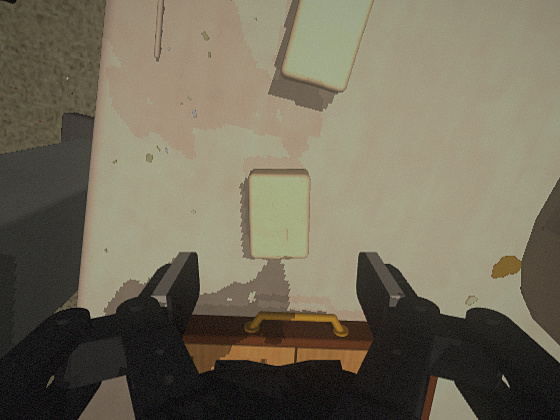

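w3 shows the whole bar at (279,214), squared to the fingers and midway between them. I'll descend 91 mm and grip.

```bash
python3 -m pendant '[[[0.07,0.001,-0.003,-0.04,0,0,0],[0.07,0.001,-0.003,-0.075,0,0,0],[0.07,0.001,-0.003,-0.091,0,0,0],[0.07,0.001,-0.003,-0.091,0,0,0],[0.03,0.001,-0.003,-0.091,0,0,0]]]' 40; python3 -m pendant '[[[0.03,0,0,0,0,0,0],[0.03,0,0,0,0,0,0],[0.03,0,0,0,0,0,0],[0.03,0,0,0,0,0,0],[0.03,0,0,0.02,0,0,0]]]' 40; python3 -m pendant '[[[0.03,0,0,0.04,0,0,0],[0.03,0,0,0.06,0,0,0]]]'
```

```text
time_s: 4.45
tool_pos: [0.4431, 0.2851, 0.0109]
eef_rot: [0.0, 0.615, 0.788, -0.0]
contact_force: [0.4, -0.7, -0.5]
width: 0.0595
gripper_force: 0.0
time_s: 4.87
tool_pos: [0.4419, 0.2845, 0.0295]
eef_rot: [-0.0, 0.615, 0.788, -0.001]
contact_force: [-1.5, -0.7, -1.5]
width: 0.0399
gripper_force: 41.0
time_s: 5.03
tool_pos: [0.4443, 0.2858, 0.0948]
eef_rot: [0.0, 0.616, 0.788, 0.002]
contact_force: [1.4, 1.5, 0.3]
width: 0.0402
gripper_force: 41.1
```

```bash
python3 -m pendant '[[[0.03,-0.001,-0.04,0,0,0,-1],[0.03,-0.002,-0.08,0,0,0,-2.5],[0.03,-0.004,-0.12,0,0,0,-2.5],[0.03,-0.005,-0.155,0,0,0,-2.5],[0.03,-0.005,-0.155,0,0,0,-2.5]]]'
python3 - <<'E'
from h import *
s=read_state();w,x,y,z=s["eef_rot"];print(s["tool_pos"],"close axis",2*np.degrees(np.arctan2(y,x))-90)
p=get_image("wrist")
c=np.array([.501,.088]);a=np.radians(11.5);e1=np.array([np.cos(a),np.sin(a)]);e2=np.array([-e1[1],e1[0]])
im=p["image"].copy()
for sx,sy,h in((-1,1,(.0295,.0395)),(-1,-1,(.0295,.0395))):
  o=c+.053*(sx*e1+sy*e2)
  pts=[np.r_[o+i*h[0]*e1+j*h[1]*e2,.026] for i,j in((1,1),(1,-1),(-1,-1),(-1,1))]
  cv2.polylines(im,[proj(p,pts).round().astype(int)],True,(0,255,0))
pts=[np.r_[c+.114*(i*e1+j*e2),.027] for i,j in((1,1),(1,-1),(-1,-1),(-1,1))]
cv2.polylines(im,[proj(p,pts).round().astype(int)],True,(255,0,255))
th=np.linspace(0,6.3,40);o=c+.053*(e1+e2)
cv2.polylines(im,[proj(p,[np.r_[o+.0405*np.array([np.cos(t),np.sin(t)]),.026] for t in th]).round().astype(int)],True,(0,255,0))
p["image"]=im;save(p,"w4")
E
```

```text
time_s: 5.45
tool_pos: [0.4381, 0.1234, 0.0916]
eef_rot: [0.0, 0.636, 0.772, 0.0]
contact_force: [0.2, -0.3, -1.3]
width: 0.0404
gripper_force: 41.0
[0.43809234 0.12336022 0.09155187] close axis 11.081049199699734
```

View pics/w4.png

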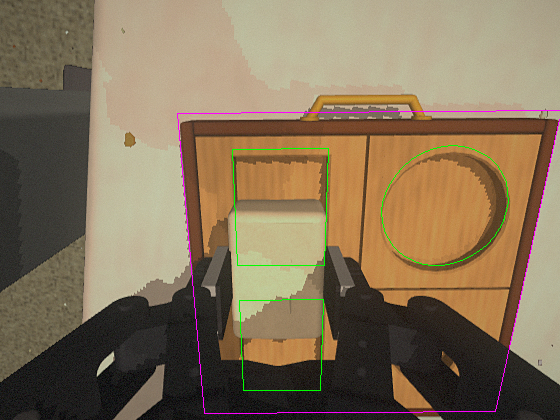

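w4 shows the held bar over the pocket. The drawn model sits 6 px too far toward +y, about 4 mm, so the tray centre is about (0.5015, 0.0845). I'll let the arm settle, then lower.

```bash
python3 -m pendant '[[[0.03,0,0,-0.02,0,0,0],[0.03,0,0,-0.02,0,0,0],[0.03,0,0,-0.02,0,0,0]]]'
```

```text
time_s: 5.75
tool_pos: [0.4375, 0.1305, 0.0706]
eef_rot: [-0.0, 0.632, 0.775, -0.0]
contact_force: [0.4, -0.4, -0.1]
width: 0.0402
gripper_force: 41.0
```

```bash
python3 -m pendant '[[[0.03,0.0015,-0.0045,-0.01,0,0,0],[0.03,0.0015,-0.0045,-0.025,0,0,0],[0.03,0.0015,-0.0045,-0.036,0,0,0],[0.03,0.0015,-0.0045,-0.043,0,0,0],[0.03,0.0015,-0.0045,-0.0455,0,0,0]]]';python3 -m pendant '[[[0.03,0,0,0,0,0,0],[0.06,0,0,0,0,0,0],[0.06,0,0,0,0,0,0],[0.06,0,0,0,0,0,0],[0.06,0,0,0.03,0,0,0]]]';python3 -m pendant '[[[0.07,0,0.03,0.04,0,0,0],[0.07,0,0.07,0.06,0,0,0],[0.07,0,0.11,0.07,0,0,0],[0.07,0,0.15,0.07,0,0,-4],[0.07,0,0.19,0.07,0,0,-9]]]';python3 -m pendant '[[[0.07,0.001,0.02,0,0,0,-4],[0.07,0.002,0.04,0,0,0,-9],[0.07,0.003,0.057,0,0,0,-14],[0.07,0.003,0.057,0,0,0,-14],[0.07,0.003,0.057,0,0,0,-14]]]'
python3 - <<'E'
from h import *
s=read_state();w,x,y,z=s["eef_rot"];print(s["tool_pos"],"close axis",2*np.degrees(np.arctan2(y,x))-90)
p=get_image("wrist");save(p,"w5")
for b in boxes_of("bar_1",p)[:3]:
  x,y=map(int,b["position"]);print((x,y),rect(p,(x,y),.026))
E
```

```text
time_s: 6.17
tool_pos: [0.4393, 0.1256, 0.0258]
eef_rot: [-0.001, 0.633, 0.774, -0.001]
contact_force: [-21.2, -7.2, 62.3]
width: 0.0399
gripper_force: 50.4
time_s: 6.58
tool_pos: [0.4364, 0.1245, 0.0513]
eef_rot: [-0.001, 0.632, 0.775, -0.004]
contact_force: [-0.5, 0.3, -0.6]
width: 0.0601
gripper_force: 0.0
time_s: 7.0
tool_pos: [0.4398, 0.3119, 0.1265]
eef_rot: [-0.0, 0.693, 0.721, 0.002]
contact_force: [0.7, -0.3, 0.3]
width: 0.0701
gripper_force: 0.0
time_s: 7.42
tool_pos: [0.442, 0.367, 0.1243]
eef_rot: [0.0, 0.773, 0.634, -0.0]
contact_force: [0.3, -0.2, -0.2]
width: 0.0701
gripper_force: 0.0
[0.44198252 0.36700038 0.12430414] close axis -11.336503309805693
(269, 147) ((442.5, 405.5), (59.0, 38.1), 88.7, [235, 107, 66, 89])
```

View pics/w5.png

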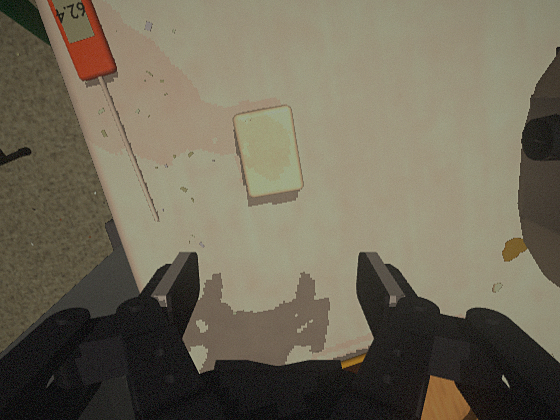

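w5 shows the second whole bar at (268,150). I overturned, so I'll turn back 10°, shift y +38 mm and grip slightly higher. The 62 N reading at placing means I need to stop higher next time.

```bash
python3 -m pendant '[[[0.07,0,0.02,-0.01,0,0,5],[0.07,0,0.038,-0.03,0,0,10],[0.07,0,0.038,-0.07,0,0,10],[0.07,0,0.038,-0.1,0,0,10],[0.07,0,0.038,-0.111,0,0,10]]]' 40; python3 -m pendant '[[[0.07,0,0,0,0,0,0],[0.03,0,0,0,0,0,0],[0.03,0,0,0,0,0,0],[0.03,0,0,0,0,0,0],[0.03,0,0,0,0,0,0]]]' 40; python3 -m pendant '[[[0.03,0,0,0.02,0,0,0],[0.03,0,0,0.05,0,0,0],[0.03,0,0,0.08,0,0,0],[0.03,0,-0.04,0.12,0,0,6],[0.03,0,-0.08,0.12,0,0,13]]]';python3 -m pendant '[[[0.03,0.005,-0.03,0,0,0,0],[0.03,0.005,-0.06,0,0,0,0],[0.03,0.005,-0.1,0,0,0,0],[0.03,0.005,-0.14,0,0,0,0],[0.03,0.005,-0.14,0,0,0,0]]]';
python3 - <<'E'
from h import *
p=get_image("wrist");save(p,"w6")
s=read_state();w,x,y,z=s["eef_rot"];print(s["tool_pos"],"close axis",2*np.degrees(np.arctan2(y,x))-90)
for b in boxes_of("bar_1",p)[:3]:
  x,y=map(int,b["position"]);print((x,y),rect(p,(x,y),.04))
E
```

```text
time_s: 7.93
tool_pos: [0.4406, 0.4014, 0.0096]
eef_rot: [0.0, 0.716, 0.698, -0.003]
contact_force: [-0.8, -1.1, 0.5]
width: 0.0701
gripper_force: 0.0
time_s: 8.35
tool_pos: [0.4438, 0.4052, 0.0164]
eef_rot: [-0.0, 0.717, 0.698, 0.002]
contact_force: [-0.7, -1.4, 7.3]
width: 0.0399
gripper_force: 40.6
time_s: 8.77
tool_pos: [0.4437, 0.3384, 0.1377]
eef_rot: [0.0, 0.629, 0.777, 0.005]
contact_force: [1.1, -0.8, -0.1]
width: 0.0398
gripper_force: 41.0
time_s: 9.18
tool_pos: [0.4482, 0.1862, 0.133]
eef_rot: [0.001, 0.636, 0.772, 0.0]
contact_force: [0.6, -0.8, -1.4]
width: 0.0397
gripper_force: 41.0
[0.44821071 0.19001542 0.13328527] close axis 11.12012776464718
(276, 260) ((456.7, 137.7), (90.3, 65.8), 101.0, [234, 211, 88, 107])
(225, 239) ((415.2, 150.1), (6.2, 5.8), 11.3, [222, 239, 9, 8])
```

View pics/w6.png

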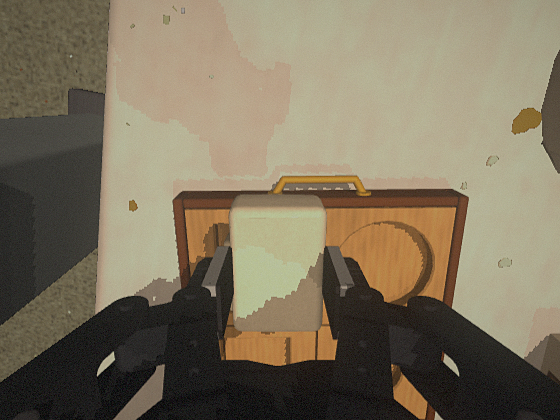

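w6 shows the second bar held, and it hides the first pocket. I'll move on over the other pocket and look there.

```bash
python3 -m pendant '[[[0.03,0.003,-0.04,0,0,0,0],[0.03,0.006,-0.08,0,0,0,0],[0.03,0.009,-0.12,-0.01,0,0,0],[0.03,0.0115,-0.163,-0.03,0,0,0],[0.03,0.0115,-0.163,-0.04,0,0,0]]]';python3 -m pendant '[[[0.03,0,0,0,0,0,0],[0.03,0,0,0,0,0,0]]]'
python3 - <<'E'
from h import *
p=get_image("wrist")
s=read_state();w,x,y,z=s["eef_rot"];print(s["tool_pos"],"close axis",2*np.degrees(np.arctan2(y,x))-90)
c=np.array([.5015,.0845]);a=np.radians(11.5);e1=np.array([np.cos(a),np.sin(a)]);e2=np.array([-e1[1],e1[0]])
im=p["image"].copy()
for sx,sy,h in((-1,1,(.0295,.0395)),(-1,-1,(.0295,.0395))):
  o=c+.053*(sx*e1+sy*e2);print(o)
  pts=[np.r_[o+i*h[0]*e1+j*h[1]*e2,.026] for i,j in((1,1),(1,-1),(-1,-1),(-1,1))]
  cv2.polylines(im,[proj(p,pts).round().astype(int)],True,(0,255,0))
for b in boxes_of("bar_1",p)[:3]:
  x,y=map(int,b["position"]);print((x,y),rect(p,(x,y),.04))
p["image"]=im;save(p,"w7")
E
```

```text
time_s: 9.7
tool_pos: [0.4596, 0.0258, 0.0921]
eef_rot: [0.001, 0.635, 0.773, 0.001]
contact_force: [0.7, 0.5, -1.1]
width: 0.0397
gripper_force: 41.0
time_s: 9.87
tool_pos: [0.459, 0.0321, 0.0921]
eef_rot: [-0.0, 0.633, 0.774, 0.0]
contact_force: [0.1, 1.3, -0.4]
width: 0.0399
gripper_force: 41.0
[0.45944768 0.03282545 0.09255332] close axis 11.593165872729301
[0.43899749 0.12586951]
[0.46013049 0.02199749]
(275, 259) ((464.1, 4.2), (75.4, 54.9), 101.4, [234, 211, 89, 108])
```

View pics/w7.png

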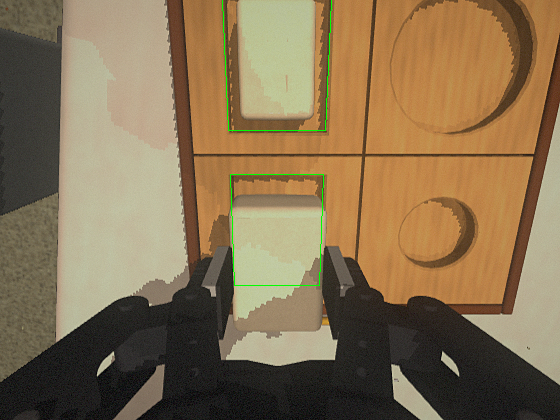

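w7 shows bar 1 lying inside its pocket, and the refined model fits both bar pockets. I'll place bar 2 with a gentle stop.

```bash
python3 -m pendant '[[[0.03,0.001,-0.0105,-0.01,0,0,0],[0.03,0.001,-0.0105,-0.035,0,0,0],[0.03,0.001,-0.0105,-0.05,0,0,0],[0.03,0.001,-0.0105,-0.057,0,0,0],[0.03,0.001,-0.0105,-0.061,0,0,0]]]';python3 -m pendant '[[[0.03,0,0,-0.001,0,0,0],[0.03,0,0,-0.002,0,0,0],[0.03,0,0,-0.002,0,0,0]]]'
```

```text
time_s: 10.38
tool_pos: [0.4599, 0.022, 0.0305]
eef_rot: [-0.0, 0.632, 0.775, -0.0]
contact_force: [-0.3, -0.5, -0.3]
width: 0.0396
gripper_force: 41.0
time_s: 10.63
tool_pos: [0.4599, 0.0219, 0.0303]
eef_rot: [-0.001, 0.632, 0.775, 0.0]
contact_force: [-8.0, 0.6, 13.8]
width: 0.0398
gripper_force: 42.8
```

Contact at 14 N means bar 2 is seated. I'll release, lift and travel to the pot.

```bash
python3 -m pendant '[[[0.06,0,0,0,0,0,0],[0.06,0,0,0,0,0,0],[0.06,0,0,0,0,0,0],[0.07,0,0,0.03,0,0,0],[0.08,0,0,0.07,0,0,0]]]';python3 -m pendant '[[[0.083,0,-0.01,0.04,0,0,0],[0.083,0,-0.03,0.08,0,0,0],[0.083,0,-0.06,0.11,0,0,0],[0.083,0,-0.1,0.11,0,0,0],[0.083,0,-0.14,0.11,0,0,0]]]';python3 -m pendant '[[[0.083,-0.005,-0.04,0,0,0,0],[0.083,-0.01,-0.08,0,0,0,0],[0.083,-0.015,-0.12,0,0,0,0],[0.083,-0.02,-0.16,0,0,0,0],[0.083,-0.02,-0.2,0,0,0,0]]]'>/dev/null;python3 -m pendant '[[[0.083,0,-0.04,0,0,0,0],[0.083,0,-0.04,0,0,0,0],[0.083,0,-0.04,0,0,0,0]]]'
python3 - <<'E'
from h import *
p=get_image("wrist");save(p,"w8")
s=read_state();w,x,y,z=s["eef_rot"];print(s["tool_pos"],"close axis",2*np.degrees(np.arctan2(y,x))-90,s["joint_positions"])
for q in("salve_pot","short_vial","dropper_bottle","soap_offcut"):
  for b in boxes_of(q,p)[:3]: print(q,np.round(b["position"]),b["score"],at(p,b["position"],.029))
E
```

```text
time_s: 11.05
tool_pos: [0.4577, 0.0202, 0.0974]
eef_rot: [-0.001, 0.633, 0.774, -0.003]
contact_force: [0.6, 1.9, 0.9]
width: 0.0792
gripper_force: 0.0
time_s: 11.47
tool_pos: [0.4613, -0.1204, 0.2116]
eef_rot: [0.002, 0.632, 0.775, 0.002]
contact_force: [1.5, -0.9, -0.8]
width: 0.0833
gripper_force: 0.0
time_s: 12.13
tool_pos: [0.4385, -0.3622, 0.2084]
eef_rot: [-0.0, 0.635, 0.773, -0.001]
contact_force: [0.4, 0.7, -0.7]
width: 0.083
gripper_force: 0.0
[ 0.43938097 -0.36013578  0.20847853] close axis 11.367161239183105 [-0.19908521  0.25238881  0.95427518  1.73606734 -0.21394199  1.26480028
  1.0037983 ]
salve_pot [387.  98.] 0.87 [ 0.5209 -0.2691  0.029 ]
salve_pot [274. 188.] 0.77 [ 0.4356 -0.3716  0.029 ]
short_vial [310.  42.] 0.9 [ 0.4415 -0.2367  0.029 ]
dropper_bottle [508.  38.] 0.67 [ 0.6092 -0.2005  0.029 ]
soap_offcut [430. 186.] 0.86 [ 0.5858 -0.34    0.029 ]
```

View pics/w8.png

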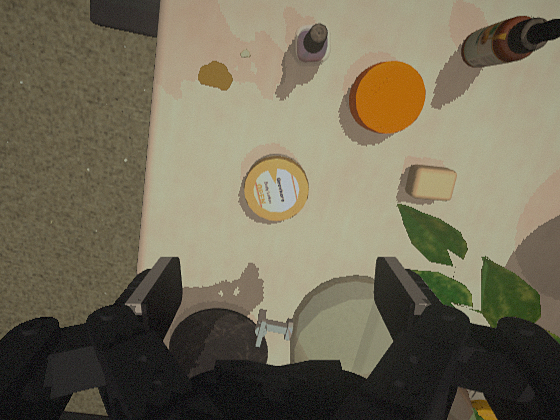

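w8 shows:
- the tan-lidded white pot at (276,189)
- the orange decoy at (387,97)
- the vial at (312,42)
- the offcut at (432,183)
- the dropper bottle at (495,45)

I'll go down partway over the pot and measure again.

```bash
python3 -m pendant '[[[0.083,-0.001,-0.005,-0.03,0,0,0],[0.083,-0.002,-0.012,-0.06,0,0,0],[0.083,-0.002,-0.012,-0.09,0,0,0],[0.083,-0.002,-0.012,-0.11,0,0,0],[0.083,-0.002,-0.012,-0.11,0,0,0]]]'
cat >> h.py <<'E'
def circ(p,px,z,lo,hi):
    im=cv2.cvtColor(p["image"],cv2.COLOR_RGB2HSV);m=cv2.inRange(im,lo,hi)
    m=cv2.morphologyEx(m,cv2.MORPH_CLOSE,np.ones((9,9)));n,l,st,ce=cv2.connectedComponentsWithStats(m)
    k=min(range(1,n),key=lambda i:np.linalg.norm(ce[i]-px)+(1e3 if st[i][4]<300 else 0))
    c=max(cv2.findContours((l==k).astype(np.uint8),0,1)[0],key=cv2.contourArea)
    P=np.array([at(p,q,z)[:2] for q in c[:,0,:]]);(cx,cy),r=cv2.minEnclosingCircle((P*1000).astype(np.float32))
    M=cv2.minEnclosingCircle(c)
    return (round(cx,1),round(cy,1)),round(r,1),np.round(M[0],1)
E
python3 - <<'E'
from h import *
p=get_image("wrist");save(p,"w9");t=get_image("top")
s=read_state();print(s["tool_pos"])
for b in boxes_of("salve_pot",p)[:2]:
  print(b["position"],b["score"],at(p,b["position"],.029))
  for b2 in boxes_of("salve_pot",t): print(meet(p,b["position"],t,b2["position"]))
  x,y=map(int,b["position"]);print(circ(p,(x,y),.029,(8,60,60),(30,255,255)))
E
```

```text
time_s: 12.8
tool_pos: [0.4367, -0.3684, 0.0952]
eef_rot: [-0.003, 0.632, 0.775, -0.0]
contact_force: [-0.8, 0.2, 0.4]
width: 0.0832
gripper_force: 0.0
[ 0.43821648 -0.37055998  0.09924237]
[277.8, 219.5] 0.83 [ 0.4364 -0.3693  0.029 ]
(array([0.3949, 0.0135, 1.1651]), 0.0697)
(array([ 0.4399, -0.3834, -0.0172]), 0.0033)
((354.1, -374.8), 160.6, array([163.8, 169.5]))
[454.0, 85.6] 0.64 [ 0.5209 -0.2671  0.029 ]
(array([ 0.522 , -0.2672,  0.0275]), 0.0011)
(array([ 0.4341, -0.2986,  0.2233]), 0.0109)
((525.0, -260.5), 60.1, array([469.5,  71.5]))
```

View pics/w9.png

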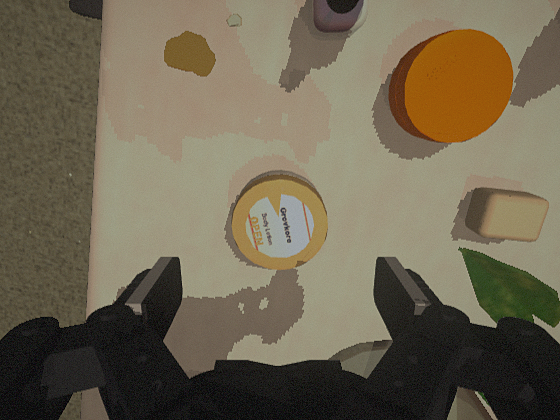

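w9 shows the pot's lid centred at (281,223), which is (0.438,-0.372) and agrees with w8 at 29 mm high. I'll descend and grip.

```bash
python3 -m pendant '[[[0.083,0,-0.0015,-0.03,0,0,0],[0.083,0,-0.0015,-0.06,0,0,0],[0.083,0,-0.0015,-0.08,0,0,0],[0.083,0,-0.0015,-0.088,0,0,0],[0.083,0,-0.0015,-0.09,0,0,0]]]' 40; python3 -m pendant '[[[0.083,0,0,0,0,0,0],[0.055,0,0,0,0,0,0],[0.055,0,0,0,0,0,0],[0.055,0,0,0,0,0,0],[0.055,0,0,0,0,0,0]]]' 40; python3 -m pendant '[[[0.055,0,0,0.01,0,0,0],[0.055,0,0,0.02,0,0,0],[0.055,0,0,0.03,0,0,0],[0.055,0,0,0.03,0,0,0]]]'
python3 - <<'E'
from h import *
p=get_image("wrist");save(p,"w10")
E
```

```text
time_s: 13.47
tool_pos: [0.4378, -0.3726, 0.0085]
eef_rot: [-0.0, 0.633, 0.774, -0.0]
contact_force: [-1.1, -0.5, -0.2]
width: 0.083
gripper_force: 0.0
time_s: 13.88
tool_pos: [0.4388, -0.3737, 0.0107]
eef_rot: [0.001, 0.633, 0.774, 0.0]
contact_force: [-0.9, 1.8, 8.2]
width: 0.0633
gripper_force: 42.2
time_s: 14.22
tool_pos: [0.4391, -0.374, 0.0416]
eef_rot: [0.002, 0.633, 0.774, 0.0]
contact_force: [-0.1, -1.2, -0.4]
width: 0.0633
gripper_force: 44.5
```

View pics/w10.png

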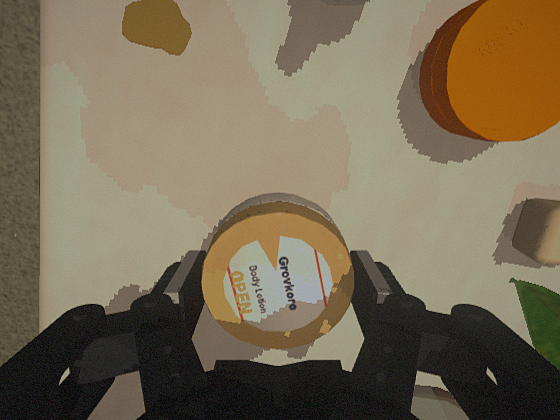

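w10 shows the pot gripped level, centred between the pads at (279,280). I'll lift and carry it to the wide round pocket.

```bash
python3 -m pendant '[[[0.055,0,0,0.04,0,0,0],[0.055,0,0,0.08,0,0,0],[0.055,0.005,0.02,0.12,0,0,0],[0.055,0.01,0.05,0.13,0,0,0],[0.055,0.017,0.085,0.13,0,0,0]]]';python3 -m pendant '[[[0.055,0.007,0.035,0,0,0,0],[0.055,0.014,0.07,0,0,0,0],[0.055,0.021,0.105,0,0,0,0],[0.055,0.028,0.14,0,0,0,0],[0.055,0.035,0.175,0,0,0,0]]]';python3 -m pendant '[[[0.055,0.007,0.035,0,0,0,0],[0.055,0.014,0.07,0,0,0,0],[0.055,0.021,0.105,0,0,0,0],[0.055,0.028,0.14,0,0,0,0],[0.055,0.035,0.175,0,0,0,0]]]';python3 -m pendant '[[[0.055,0.005,0.03,0,0,0,0],[0.055,0.012,0.06,-0.03,0,0,0],[0.055,0.017,0.086,-0.06,0,0,0],[0.055,0.017,0.086,-0.09,0,0,0],[0.055,0.017,0.086,-0.09,0,0,0]]]';python3 -m pendant '[[[0.055,0,0,0,0,0,0],[0.055,0,0,0,0,0,0]]]'
python3 - <<'E'
from h import *
p=get_image("wrist");s=read_state();print(s["tool_pos"])
c=np.array([.5015,.0845]);a=np.radians(11.5);e1=np.array([np.cos(a),np.sin(a)]);e2=np.array([-e1[1],e1[0]])
im=p["image"].copy();o=c+.053*(e1+e2);print(o)
cv2.polylines(im,[proj(p,[np.r_[o+.0405*np.array([np.cos(t),np.sin(t)]),.026] for t in np.linspace(0,6.3,40)]).round().astype(int)],True,(0,255,0))
p["image"]=im;save(p,"w11")
E
```

```text
time_s: 14.68
tool_pos: [0.4557, -0.2898, 0.1722]
eef_rot: [0.003, 0.634, 0.773, 0.001]
contact_force: [1.9, -0.0, -1.1]
width: 0.0634
gripper_force: 44.9
time_s: 15.1
tool_pos: [0.4897, -0.111, 0.1688]
eef_rot: [-0.0, 0.633, 0.774, 0.0]
contact_force: [0.4, -0.1, -0.6]
width: 0.0632
gripper_force: 44.9
time_s: 15.52
tool_pos: [0.5247, 0.064, 0.1687]
eef_rot: [-0.0, 0.633, 0.774, 0.0]
contact_force: [1.3, -0.4, 0.0]
width: 0.0631
gripper_force: 44.9
time_s: 15.93
tool_pos: [0.5379, 0.1491, 0.073]
eef_rot: [-0.002, 0.631, 0.775, -0.004]
contact_force: [-1.8, -1.1, -1.9]
width: 0.0634
gripper_force: 44.9
time_s: 16.1
tool_pos: [0.5426, 0.1469, 0.0801]
eef_rot: [0.0, 0.633, 0.774, 0.0]
contact_force: [0.5, -0.1, -0.5]
width: 0.063
gripper_force: 44.9
[0.54305159 0.14712979 0.08070252]
[0.54286951 0.14700251]
```

View pics/w11.png

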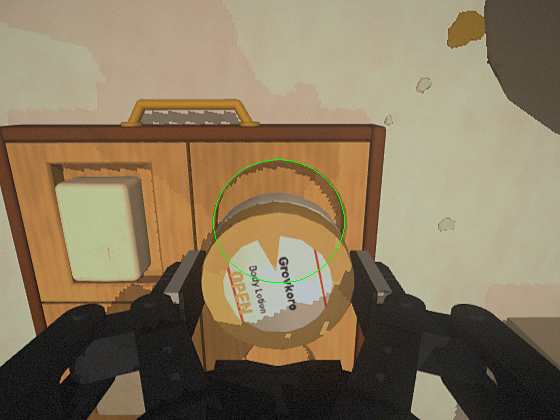

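w11 shows the pot over its pocket, with the drawn circle on the pocket's edge. Bar 1 is flat in its pocket at (103,228). I'll lower the pot.

```bash
python3 -m pendant '[[[0.055,0,0,-0.02,0,0,0],[0.055,0,0,-0.035,0,0,0],[0.055,0,0,-0.045,0,0,0],[0.055,0,0,-0.05,0,0,0],[0.055,0,0,-0.052,0,0,0]]]';python3 -m pendant '[[[0.055,0,0,-0.001,0,0,0],[0.055,0,0,-0.002,0,0,0],[0.055,0,0,-0.002,0,0,0]]]'
```

```text
time_s: 16.57
tool_pos: [0.5421, 0.1478, 0.0271]
eef_rot: [0.0, 0.633, 0.774, 0.0]
contact_force: [-0.2, 0.4, -1.7]
width: 0.0631
gripper_force: 44.9
time_s: 16.82
tool_pos: [0.5422, 0.1482, 0.0253]
eef_rot: [0.0, 0.633, 0.774, 0.0]
contact_force: [-0.1, -0.3, -1.2]
width: 0.063
gripper_force: 44.9
```

```bash
python3 -m pendant '[[[0.055,0,0,-0.001,0,0,0],[0.08,0,0,-0.001,0,0,0],[0.08,0,0,-0.001,0,0,0],[0.08,0,0,-0.001,0,0,0],[0.08,0,0,0.02,0,0,0]]]';python3 -m pendant '[[[0.08,0,0,0.04,0,0,0],[0.08,0,0,0.08,0,0,0],[0.08,0,0,0.12,0,0,0],[0.08,0.01,-0.03,0.16,0,0,0],[0.08,0.015,-0.07,0.17,0,0,0]]]';python3 -m pendant '[[[0.07,0.008,-0.04,0,0,0,0],[0.07,0.016,-0.08,0,0,0,0],[0.07,0.024,-0.12,0,0,0,0],[0.07,0.03,-0.16,0,0,0,0],[0.07,0.036,-0.2,0,0,0,0]]]';python3 -m pendant '[[[0.07,0.005,-0.04,0,0,0,0],[0.07,0.01,-0.08,0,0,0,0],[0.07,0.01,-0.1,0,0,0,0],[0.07,0.01,-0.1,0,0,0,0],[0.07,0.01,-0.1,0,0,0,0]]]'
python3 - <<'E'
from h import *
p=get_image("wrist");save(p,"w12");q=get_image("scene");save(q,"s12")
s=read_state();print(s["tool_pos"],s["joint_positions"])
for b in boxes_of("dropper_bottle",p)[:3]:
  print(np.round(b["position"]),b["score"],at(p,b["position"],.05))
  for b2 in boxes_of("dropper_bottle",q)[:3]: print(np.round(b2["position"]),meet(p,b["position"],q,b2["position"]))
E
```

```text
time_s: 17.23
tool_pos: [0.5395, 0.1476, 0.042]
eef_rot: [-0.001, 0.633, 0.774, -0.002]
contact_force: [-0.8, -0.9, -0.3]
width: 0.0801
gripper_force: 0.0
time_s: 17.65
tool_pos: [0.5576, 0.089, 0.2167]
eef_rot: [0.001, 0.63, 0.777, 0.003]
contact_force: [1.4, 0.9, -0.3]
width: 0.0802
gripper_force: 0.0
time_s: 18.07
tool_pos: [0.5919, -0.1167, 0.2123]
eef_rot: [0.0, 0.633, 0.774, 0.0]
contact_force: [1.2, 0.8, 0.6]
width: 0.0699
gripper_force: 0.0
time_s: 18.48
tool_pos: [0.6012, -0.2168, 0.2119]
eef_rot: [-0.0, 0.634, 0.773, -0.0]
contact_force: [-0.5, 0.4, 0.0]
width: 0.0698
gripper_force: 0.0
[ 0.60204648 -0.21374257  0.21186182] [-0.34329675  0.4043005   0.81744562  1.55188448 -0.3015535   1.3169977
  0.71189033]
[278. 174.] 0.61 [ 0.5994 -0.2081  0.05  ]
[365. 240.] (array([ 0.6001, -0.2099,  0.044 ]), 0.0016)
```

View pics/w12.png

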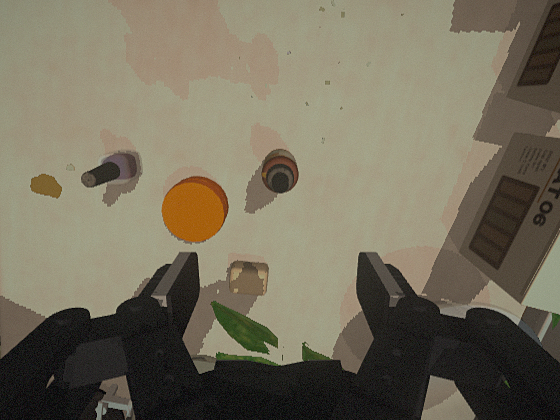

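w12 shows the dropper bottle from above with its black bulb at (280,181). The orange decoy at (195,210), the vial at (112,170) and the offcut at (249,277) are all clear of the fingers. That makes 15 pictures viewed, one over the limit of 14, so I'll work by numbers from here.

```bash
python3 - <<'E'
from h import *
p=get_image("wrist")
im=p["image"];g=im[150:210,255:305].astype(int);m=((g.sum(2)<170)).astype(np.uint8)
n,l,st,ce=cv2.connectedComponentsWithStats(m)
for i in range(1,n):
  if st[i][4]>30: print(st[i],ce[i]+[255,150])
for z,px in((.102,(280,181)),(.05,(278,174)),(.044,(278,174)),(.005,(280,167))): print(z,at(p,px,z))
b=(.60,-.2095)
print(proj(p,[[*b,0],[*b,.06],[*b,.102]]).round(1).tolist())
print(read_state()["tool_pos"])
# colour rows down the bottle axis
for y in range(140,206,4): print(y,im[y,262:300:6].sum(1).tolist())
E
```

```text
[ 5 10 35 16 81] [275.56790123 165.2962963 ]
[  5  18  32  29 432] [276.47222222 182.91666667]
0.102 [ 0.6008 -0.1984  0.102 ]
0.05 [ 0.6004 -0.2039  0.05  ]
0.044 [ 0.6007 -0.2052  0.044 ]
0.005 [ 0.6029 -0.2054  0.005 ]
[[276.5, 169.3], [276.3, 182.2], [276.1, 194.5]]
[ 0.6022328  -0.21317119  0.21205921]
140 [420, 426, 432, 459, 451, 449, 455]
144 [419, 441, 438, 425, 444, 452, 459]
148 [432, 423, 421, 441, 443, 463, 451]
152 [427, 424, 408, 378, 416, 454, 451]
156 [417, 181, 247, 301, 287, 447, 458]
160 [447, 187, 171, 137, 311, 412, 465]
164 [254, 163, 222, 222, 191, 288, 444]
168 [137, 223, 176, 142, 241, 158, 453]
172 [168, 138, 161, 204, 130, 219, 455]
176 [223, 179, 230, 233, 250, 243, 469]
180 [252, 237, 134, 127, 243, 249, 451]
184 [201, 249, 120, 130, 180, 231, 451]
188 [266, 189, 137, 130, 206, 160, 450]
192 [309, 142, 140, 143, 232, 479, 442]
196 [319, 323, 182, 170, 472, 466, 460]
200 [320, 320, 364, 463, 452, 463, 452]
204 [309, 306, 457, 450, 457, 456, 460]
```

```bash
python3 -m pendant '[[[0.07,0,0.005,-0.03,0,0,0],[0.07,0,0.005,-0.07,0,0,0],[0.07,0,0.005,-0.1,0,0,0],[0.07,0,0.005,-0.135,0,0,0],[0.07,0,0.005,-0.15,0,0,0]]]' 30;python3 -m pendant '[[[0.07,0,0,-0.01,0,0,0],[0.07,0,0,-0.02,0,0,0],[0.07,0,0,-0.024,0,0,0],[0.07,0,0,-0.024,0,0,0],[0.02,0,0,-0.024,0,0,0]]]' 30;python3 -m pendant '[[[0.02,0,0,0,0,0,0],[0.02,0,0,0,0,0,0],[0.02,0,0,0,0,0,0],[0.02,0,0,0,0,0,0],[0.02,0,0,0,0,0,0]]]' 30
```

```text
time_s: 19.15
tool_pos: [0.6, -0.2076, 0.0579]
eef_rot: [-0.002, 0.632, 0.775, -0.001]
contact_force: [-1.3, 0.6, -0.4]
width: 0.07
gripper_force: 0.0
time_s: 19.57
tool_pos: [0.6026, -0.2103, 0.0393]
eef_rot: [0.001, 0.633, 0.774, 0.0]
contact_force: [0.4, 0.6, -0.1]
width: 0.06
gripper_force: 0.0
time_s: 19.98
tool_pos: [0.6024, -0.2103, 0.0392]
eef_rot: [0.001, 0.633, 0.774, 0.0]
contact_force: [-1.9, 0.2, 6.9]
width: 0.0314
gripper_force: 29.5
```

```bash
python3 -m pendant '[[[0.02,0,0,0.02,0,0,0],[0.02,0,0,0.05,0,0,0],[0.02,0,0,0.08,0,0,0],[0.02,-0.005,0.03,0.09,0,0,0],[0.02,-0.01,0.06,0.09,0,0,0]]]';python3 -m pendant '[[[0.02,-0.006,0.035,0,0,0,0],[0.02,-0.012,0.07,0,0,0,0],[0.02,-0.018,0.105,0,0,0,0],[0.02,-0.023,0.14,0,0,0,0],[0.02,-0.0265,0.175,0,0,0,0]]]';python3 -m pendant '[[[0.02,-0.002,0.0185,0,0,0,0],[0.02,-0.002,0.0185,-0.02,0,0,0],[0.02,-0.002,0.0185,-0.04,0,0,0],[0.02,-0.002,0.0185,-0.04,0,0,0],[0.02,-0.002,0.0185,-0.04,0,0,0]]]'
python3 - <<'E'
from h import *
p=get_image("wrist");q=get_image("scene");save(p,"w13");save(q,"s13")
print(read_state()["tool_pos"])
for n in("bottle_insert","pot_insert","bar_insert_1","bar_1","salve_pot","dropper_bottle"):
  for P,w in((p,"w"),(q,"s")): print(n,w,[(np.round(b["position"]).tolist(),round(b["score"],2),at(P,b["position"],.026)[:2].tolist()) for b in boxes_of(n,P)[:3]])
E
```

```text
time_s: 20.4
tool_pos: [0.593, -0.1524, 0.1317]
eef_rot: [0.003, 0.635, 0.773, 0.001]
contact_force: [-0.1, 1.0, -1.7]
width: 0.031
gripper_force: 30.1
time_s: 20.82
tool_pos: [0.5646, 0.0267, 0.1284]
eef_rot: [-0.0, 0.633, 0.774, 0.0]
contact_force: [0.2, 0.5, -0.8]
width: 0.0314
gripper_force: 30.1
time_s: 21.23
tool_pos: [0.5626, 0.0432, 0.0878]
eef_rot: [-0.0, 0.633, 0.774, -0.001]
contact_force: [-0.0, -0.1, -0.9]
width: 0.0307
gripper_force: 30.1
[0.56390706 0.04300575 0.08918182]
bottle_insert w [([284.0, 189.0], 0.57, [0.5623, 0.0638])]
bottle_insert s [([291.0, 223.0], 0.89, [0.561, 0.0225])]
pot_insert w [([286.0, 98.0], 0.82, [0.5523, 0.1178])]
pot_insert s [([262.0, 219.0], 0.61, [0.5224, 0.1029])]
bar_insert_1 w [([146.0, 202.0], 0.86, [0.4781, 0.0384]), ([140.0, 87.0], 0.86, [0.4686, 0.1068]), ([86.0, 51.0], 0.61, [0.4371, 0.1199])]
bar_insert_1 s [([238.0, 234.0], 0.76, [0.4156, 0.0875]), ([268.0, 244.0], 0.68, [0.4363, -0.0142])]
bar_1 w [([87.0, 51.0], 0.94, [0.4377, 0.1199]), ([111.0, 220.0], 0.79, [0.457, 0.0221])]
bar_1 s [([237.0, 226.0], 0.76, [0.4404, 0.1227]), ([267.0, 234.0], 0.57, [0.4706, 0.0262])]
salve_pot w [([278.0, 43.0], 0.85, [0.542, 0.1452]), ([283.0, 188.0], 0.44, [0.5616, 0.0645])]
salve_pot s [([364.0, 268.0], 0.95, [0.517, -0.269]), ([254.0, 208.0], 0.64, [0.5502, 0.1709])]
dropper_bottle w [([275.0, 275.0], 0.74, [0.5683, 0.0041])]
dropper_bottle s [([286.0, 205.0], 0.58, [0.6338, 0.1141]), ([333.0, 281.0], 0.28, [0.4252, -0.2498])]
```

```bash
python3 -m pendant '[[[0.02,0,0,-0.012,0,0,0],[0.02,0,0,-0.022,0,0,0],[0.02,0,0,-0.029,0,0,0],[0.02,0,0,-0.033,0,0,0],[0.02,0,0,-0.034,0,0,0]]]';python3 -m pendant '[[[0.02,0,0,-0.001,0,0,0],[0.02,0,0,-0.002,0,0,0],[0.02,0,0,-0.002,0,0,0]]]'
```

```text
time_s: 22.35
tool_pos: [0.5625, 0.0432, 0.0532]
eef_rot: [-0.001, 0.633, 0.774, -0.001]
contact_force: [-6.0, -0.2, 9.8]
width: 0.0311
gripper_force: 31.1
time_s: 22.6
tool_pos: [0.5627, 0.0432, 0.0531]
eef_rot: [-0.001, 0.633, 0.774, -0.0]
contact_force: [-10.5, -0.9, 21.9]
width: 0.0312
gripper_force: 32.4
```

Contact came exactly at the expected floor height. I'll release, rise straight up and move back for an unobstructed check.

```bash
python3 -m pendant '[[[0.02,0,0,0.002,0,0,0],[0.07,0,0,0.002,0,0,0],[0.07,0,0,0.002,0,0,0],[0.07,0,0,0.002,0,0,0],[0.07,0,0,0.002,0,0,0]]]';python3 -m pendant '[[[0.07,0,0,0.02,0,0,0],[0.07,0,0,0.05,0,0,0],[0.07,0,0,0.09,0,0,0],[0.07,0,0,0.13,0,0,0],[0.07,0,0,0.17,0,0,0]]]';python3 -m pendant '[[[0.07,0,-0.03,0,0,0,0],[0.07,0,-0.06,0.02,0,0,0],[0.07,0,-0.09,0.02,0,0,0],[0.07,0,-0.09,0.02,0,0,0],[0.07,0,-0.09,0.02,0,0,0]]]'
python3 - <<'E'
from h import *
p=get_image("wrist");q=get_image("scene");t=get_image("top");save(p,"w14");save(q,"s14");save(t,"t14")
print(read_state()["tool_pos"])
for n in("bar_1","salve_pot","dropper_bottle","short_vial","soap_offcut"):
  D=[[b["position"] for b in boxes_of(n,P)[:4] if b["score"]>.3] for P in(p,q,t)]
  for a,b,k in((p,q,(0,1)),(p,t,(0,2)),(q,t,(1,2))):
    for x in D[k[0]]:
      for y in D[k[1]]:
        r=meet(a,x,b,y)
        if r[1]<.008 and -.02<r[0][2]<.12: print(n,k,np.round(x),r)
# drawn expectation vs. picture
c=np.array([.5015,.0845]);a=np.radians(11.5);e1=np.array([np.cos(a),np.sin(a)]);e2=np.array([-e1[1],e1[0]])
o=c+.053*(e1-e2);print("bottle exp base/top in wrist",proj(p,[[*o,.014],[*o,.116]]).round().tolist(),"scene",proj(q,[[*o,.014],[*o,.116]]).round().tolist())
for sx,sy in((-1,1),(-1,-1)):
  o=c+.053*(sx*e1+sy*e2);u=proj(p,[[*o,.04]])[0].round().astype(int);print(o.round(4),u)
  try: print(rect(p,u,.04))
  except Exception as e: print(e)
E
```

```text
time_s: 23.02
tool_pos: [0.5632, 0.0435, 0.0538]
eef_rot: [-0.0, 0.633, 0.774, -0.0]
contact_force: [0.5, 0.4, -0.0]
width: 0.0703
gripper_force: 0.0
time_s: 23.43
tool_pos: [0.5628, 0.0432, 0.2256]
eef_rot: [-0.0, 0.633, 0.774, -0.0]
contact_force: [0.6, 0.9, 1.1]
width: 0.0699
gripper_force: 0.0
time_s: 23.85
tool_pos: [0.5631, -0.0487, 0.2443]
eef_rot: [0.0, 0.634, 0.773, 0.0]
contact_force: [0.5, 0.8, 0.1]
width: 0.0701
gripper_force: 0.0
[ 0.56319226 -0.04522977  0.24352694]
bar_1 (1, 2) [263. 220.] (array([0.465 , 0.0371, 0.0666]), 0.0027)
salve_pot (0, 2) [214. 328.] (array([ 0.5255, -0.2603,  0.0253]), 0.0031)
salve_pot (1, 2) [256. 212.] (array([0.5438, 0.1525, 0.021 ]), 0.0038)
dropper_bottle (0, 1) [298.  78.] (array([0.5639, 0.0456, 0.055 ]), 0.0033)
dropper_bottle (0, 2) [298.  78.] (array([0.5606, 0.0432, 0.1039]), 0.0001)
dropper_bottle (1, 2) [286. 211.] (array([0.5663, 0.0451, 0.0544]), 0.0009)
soap_offcut (1, 2) [406. 270.] (array([ 0.593 , -0.3384,  0.0121]), 0.0052)
bottle exp base/top in wrist [[296.0, 85.0], [303.0, 78.0]] scene [[287.0, 224.0], [286.0, 192.0]]
[0.439  0.1259] [178 -43]
((389.8, -303.4), (292.1, 225.6), 11.2, [0, 264, 220, 156])
[0.4601 0.022 ] [188  84]
((459.8, 22.5), (57.9, 38.2), 101.9, [166, 51, 44, 64])
```

The bottle is upright at (0.565,0.045) and bar 2 is flat and centred. One more pass over bar 1 and the pot, again by numbers.

```bash
python3 -m pendant '[[[0.07,-0.01,0.035,0,0,0,0],[0.07,-0.02,0.07,0,0,0,0],[0.07,-0.03,0.105,0,0,0,0],[0.07,-0.045,0.14,0,0,0,0],[0.07,-0.06,0.165,0,0,0,0]]]' >/dev/null;python3 -m pendant '[[[0.07,0,0,0,0,0,0],[0.07,0,0,0,0,0,0]]]'
python3 - <<'E'
from h import *
p=get_image("wrist");save(p,"w15");t=get_image("top")
c=np.array([.5015,.0845]);a=np.radians(11.5);e1=np.array([np.cos(a),np.sin(a)]);e2=np.array([-e1[1],e1[0]])
for sx,sy in((-1,1),(-1,-1)):
  o=c+.053*(sx*e1+sy*e2);u=proj(p,[[*o,.04]])[0].round().astype(int);print(o.round(4),u)
  try: print(rect(p,u,.04))
  except Exception as e: print(e)
o=c+.053*(e1+e2);print("pot exp",o,proj(p,[[*o,.043]]).round())
for b in boxes_of("salve_pot",p): print(np.round(b["position"]),round(b["score"],2),at(p,b["position"],.043))
# white label / side brightness: diameter of lid from gray circle search
g=cv2.medianBlur(cv2.cvtColor(p["image"],cv2.COLOR_RGB2GRAY),5)
H=cv2.HoughCircles(g,cv2.HOUGH_GRADIENT,1,10,param1=80,param2=18,minRadius=25,maxRadius=60)
for x,y,r in (H[0][:8] if H is not None else []): print(x,y,r,at(p,(x,y),.043)[:2], r/p["fx"]*(ray(p,(x,y))[0][2]-.043))
for n in("short_vial","soap_offcut"):
  print(n,[at(t,b["position"],.02).tolist() for b in boxes_of(n,t)])
E
```

```text
time_s: 25.33
tool_pos: [0.5026, 0.1204, 0.2441]
eef_rot: [-0.0, 0.631, 0.776, 0.0]
contact_force: [1.4, -0.2, -0.3]
width: 0.0699
gripper_force: 0.0
[0.439  0.1259] [219 157]
((439.1, 125.3), (56.0, 37.5), 101.5, [199, 130, 39, 55])
[0.4601 0.022 ] [223 252]
((459.7, 22.6), (57.4, 38.1), 101.5, [205, 227, 36, 48])
pot exp [0.54286951 0.14700251] [[322. 158.]]
[319. 155.] 0.56 [0.5395 0.1494 0.043 ]
[316. 254.] 0.32 [0.5625 0.041  0.043 ]
321.5 155.5 31.0 [0.542  0.1493] 0.031538593269248925
219.5 240.5 53.9 [0.4546 0.0358] 0.054836459996443286
312.5 160.5 30.4 [0.5342 0.1425] 0.030928168320173578
292.5 154.5 58.3 [0.5128 0.1444] 0.05931290277602075
227.5 231.5 44.9 [0.4615 0.048 ] 0.045680096030775684
246.5 250.5 50.5 [0.4857 0.03  ] 0.05137738870850385
228.5 170.5 55.0 [0.4516 0.1148] 0.05595557069133765
284.5 248.5 47.2 [0.5265 0.0409] 0.04802005148858941
short_vial []
soap_offcut [[0.5901, -0.3407, 0.02]]
```

Everything is centred and flat in its pocket, and the gripper is clear, so I'm handing the job in.

```bash
python3 -c "
from workcell import *
print(job_done())"
```

```text
the job is handed in; nothing more can be done
None
```

I packed the gift set and handed it in at about 25 s: both bars, the pot and the dropper bottle measured seated and centred, the vial and offcut were never touched, the first bar's placing peaked at 62 N at the wrist (arm or gripper-body force not measured), and I viewed 15 pictures against the limit of 14.

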